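Hold a bottle carrier in the corner of the label-reading nest

TASK

Stand the small dropper bottle upright in the round bore of the metal carrier, right down on its floor, and let go of it. Then bring the carrier, standing flat on the bench, into the corner of the grey reading nest, bottle end into the corner: one long side flush against the long stop (with the reader behind it) and the bottle end flush against the short stop. Press it against both stops at once with a firm hand push (about 5 to 10 N on each, never a hard shove) and finish while still holding it pressed there; leave the other bottle, the timer and the cup where they stand.

Things in the scene. Friction and masses are not known exactly. Their poses are not given: they have to be found in the camera images.
- nest: fixed L of two grey stops, 30 mm high, on the bench. Origin: the inner corner where the two stop faces meet, at bench height, z up. The long stop's face is the plane x = 0, the short stop's face the plane y = 0; the carrier's place is at -x, +y. Behind the long stop (x 14 to 43 mm) lie a 5 mm flange and, at y 13 to 47 mm, a black reader head 64 mm high.
- long_stop: the nest's long stop, 14 x 124 x 30 mm, along the nest's y from -14 to +110 mm, facing the nest's -x; origin: centre of its underside, at (7, 48, 0) mm in the nest's frame, axes as the nest's
- short_stop: the nest's short stop, 75 x 14 x 30 mm, along the nest's x from -75 to 0 mm, facing the nest's +y; origin: centre of its underside, at (-37.5, -7, 0) mm in the nest's frame, axes as the nest's
- carrier: loose bare-metal block, 60 (x) by 100 (y) by 45 mm high, about 0.4 kg. Origin: centre of the underside, z up. Bore: 38 mm across, centred at (0, -20) mm, open at the top. Grey grip post, 18 (x) by 26 (y) mm, centred at (0, +34) mm, top 88 mm above the underside. Home: +x side on the long stop, -y (bottle) end on the short stop, origin at (-30, +50) mm in the nest's frame, axes parallel.
- bore_floor (a point): centre of the bore's floor in the carrier, 15 mm above the carrier's underside (30 mm below its top)
- carrier_corner (a point): the carrier's lower corner at (+30, -50, 0) mm in its frame: the one that goes into the nest's inner corner
- bottle: the small dropper bottle: white round body of 33 mm diameter up to 49 mm, a 26 mm shoulder, then a screw cap 19 mm wide from 58 mm up, 72 mm tall, 30 g, loose, standing upright. Origin: centre of its underside, z up. It stands on the bench either left or right of the carrier and nest.
- tall_bottle: bystander: a similar but bigger bottle, 48 mm diameter, 98 mm tall, loose; origin: centre of its underside. It stands in the other of the two bottle places.
- timer: bystander: flat bench timer 64 x 64 x 18 mm, loose, lying on the bench; origin: centre of its underside
- cup: bystander: white specimen cup, 65 mm diameter, 64 mm tall, loose; origin: centre of its underside
There are look-alikes about, which are no part of the job. Leave any orange look-alike of the bottle alone.

How it is judged:
By the outcome, as a careful person would: the job done as asked, in the order asked, and still so for the second after the job is handed in, while the arm keeps its last pose, push and grip.
It also fails if it takes over 67 s, if anything falls off the work surface, if the arm or the gripper's body presses on something with over 40 N, if the wrist force passes 120 N, or if a joint passes its speed limit or range.

ROBOT

A 6-joint arm with a two-finger parallel gripper is mounted at the origin on a cart in front of the work surface, level with it; the furniture and walls round the work are solid. World frame = base frame: x ahead of the robot, y to its left, z up, the work surface at z = 0. Lengths are in m, angles in degrees, forces in N, time in s.
With the tool pointing down it reaches from about 0.4 to 0.825 m from the base axis. Payload 7 kg.
Tool frame: the origin (TCP) lies between the finger pads; the fingertips stand 19 mm ahead of it and the grasp point (between the pads) is the TCP (r.finger_overhang is the distance from the TCP to the fingertips, in m); z points along the fingers, y is the direction in which the jaws open and shut (so a half turn about z gives the same grasp; the last joint's range is limited). The gripper opens to 88 mm and grips with 3 to 60 N. Pads are 19 mm wide; open, the fingers measure 130 mm over their backs; the gripper's body (78 mm by 193 mm) begins 47 mm behind the grasp point.
Start: joints at [-51.045, 20.546, 0.682, 0, -70.136, -16.507], TCP at [0.258, -0.624, 0.246] pointing down, gripper open.
Joint ranges: [-176.03, 176.03], [-82.01, 121.73], [-58.28, 71.71], [-173.87, 95.51], [-174.79, -0.11], [-173.66, 173.66]. Speed limits (degrees/s): [136.94, 136.94, 172.46, 180, 180, 180].

INTERFACE

Orientations are given as [roll, pitch, yaw] about the fixed x, y, z axes, in that order (R = Rz(yaw) Ry(pitch) Rx(roll)).
In Python, from plant import r, optics gives the robot as it stands. The module is installed in compiled form; this text tells all that it offers.
- The arm moves only by the tool step_arm, never from a script. Its argument "increments" is a list of rows, each an object of numbers: "tx", "ty", "tz": the shift along the world's x, y, z in mm; "ax", "ay", "az": the turn, a rotation vector about the world's x, y, z in degrees; "claw": the gripper command: -1 is shut, 1 is fully open, values between are in proportion. In form: [{"tx": .., "ty": .., "tz": .., "ax": .., "ay": .., "az": .., "claw": ..}, ...]. A call has 1 to 12 rows; each row shifts and turns the commanded pose from where the row before left it; what a row does not reach is not made up. A row lasts 1/10 s, in which the tool goes at most 50 mm and 8.59 degrees, less where a joint would pass 70% of its speed; a pose out of reach is approached as far as the arm can. A call with a gripper value outside its range is refused whole. The fingers move at their own pace and stop on an object; "newtons" is the grip in N (left out, the last holds). Time passes only in rows, so rows that do not move let the fingers close. It gives the time, the measured TCP pose, the force and the opening at its end, in the units of the state.
- r.get_state(): the state, without advancing time (a new reading comes with each control period).
- optics.capture(name): name is "side" or "top"; returns a dict with "image" (400x640x3 uint8, blue, green, red), "depth" (400x640 float32, m along the optical axis (not along the pixel's ray), 0 where there is no reading), "fx", "fy", "cx", "cy" (pixels), "R" (3x3) and "t" (3): a world point X has camera coordinates R X + t. Camera axes: x right, y down, z forward; pixel columns grow to the right and rows downward; lengths in m; the calibration is good to about 2 mm. A picture is of the moment at which its call begins.
- r.close_job(): hands the job in, once; it reports no verdict.
The state is a dict: "time_s": time; "joints": joint angles; "qd": joint speeds; "joint_torque": joint torques, N m; "tcp_pos": TCP position; "eef_rot": TCP orientation; "contact_force": force on the tool from outside, world axes, zero at the start; "moment": the same for the moment, N m; "gripper_width": finger opening in m.
Only numpy, scipy, OpenCV 4.12 (cv2) and the standard library are available. Lean on these libraries where they do the work, as an engineer would, in place of code of your own. Each camera call takes 0.05 s, during which the arm holds its last target. There are 200 camera calls.

## Working session

There is one attempt and no reset: what is moved stays moved. The work goes in short steps, Python scripts to look and compute and a tool call to move; the robot and the scene stay as the last step left them, time stands still between calls to the robot, and variables do not carry over. Pictures are saved under pics/ and viewed, about 8 in all and at most 12, crops included, and the job is handed in when it is done.

Besides the shell and the picture viewer there is one more tool, called after ">>>" by a JSON object that holds its "name" and its "arguments". step_arm: Moves the arm, as the interface text tells. Its arguments: {"type":"object","properties":{"increments":{"type":"array","items":{"type":"object","properties":{"tx":{"type":"number"},"ty":{"type":"number"},"tz":{"type":"number"},"ax":{"type":"number"},"ay":{"type":"number"},"az":{"type":"number"},"claw":{"type":"number"}}}},"newtons":{"type":"number"}},"required":["increments"]}

```bash
mkdir -p pics
python3 - <<'E'
from plant import r, optics
import cv2,numpy as np
for n in("side","top"):
    c=optics.capture(n); cv2.imwrite(f"pics/{n}0.png",c["image"]); np.savez(f"{n}0.npz",**c)
    print(n,c["fx"],c["cx"],c["cy"],(-c["R"].T@c["t"]).round(3),c["R"].round(3).tolist())
print(r.get_state())
E
```

```text
side 384.771523158853 323.1882322026745 195.67084974719282 [0.552 0.727 0.538] [[-0.998, 0.067, 0.001], [0.038, 0.572, -0.82], [-0.055, -0.818, -0.573]]
top 362.2686553744975 320.1827913577266 206.43398452471652 [0.373 0.05  0.985] [[-0.007, -1.0, 0.006], [-0.988, 0.006, -0.153], [0.153, -0.007, -0.988]]
{'time_s': 0.1, 'joints': array([-5.10471200e+01,  2.05870243e+01,  6.39101936e-01, -1.55060229e-02,
       -7.01353900e+01, -1.65066165e+01]), 'qd': array([-0.12212264, -0.04623774,  0.17192316, -0.0768491 , -0.01311262,
       -0.07248378]), 'joint_torque': array([-1.53244306e-03, -5.84162021e+01,  2.93754458e+01,  7.01560602e+00,
        1.02070600e-02, -4.16444470e-05]), 'tcp_pos': array([ 0.2575374 , -0.62350532,  0.24472743]), 'eef_rot': array([ 1.79915979e+02, -9.69640889e-03, -1.57559009e+02]), 'contact_force': array([-0.0258767 ,  0.09909779,  0.19923836]), 'moment': array([-0.00899753,  0.03231924, -0.0240614 ]), 'gripper_width': 0.08723268395923875}
```

View pics/top0.png

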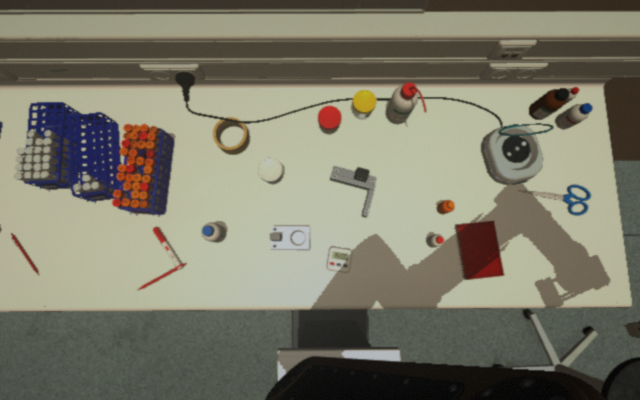

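View pics/side0.png

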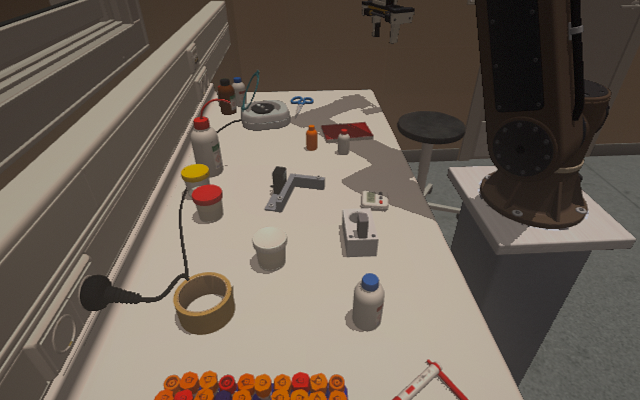

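Candidates for the bottle in the top view are the white bottle with a red cap at (436,240), the orange look-alike at (446,207), and the blue-capped tall bottle at (211,231). I choose the one at (436,240) and will check it in a close crop. The carrier is at (290,237) with its bore at (298,237). The nest's inner corner is near (368,187).

```bash
cat > h.py <<'E'
import numpy as np,cv2
def ray(c,uv,z):
    uv=np.atleast_2d(np.asarray(uv,float)); R,t=c["R"],c["t"]
    d=np.c_[(uv[:,0]-c["cx"])/c["fx"],(uv[:,1]-c["cy"])/c["fy"],np.ones(len(uv))]@R
    o=-R.T@t
    return o+d*((z-o[2])/d[:,2])[:,None]
def proj(c,X):
    p=np.atleast_2d(X)@c["R"].T+c["t"]; return np.c_[c["fx"]*p[:,0]/p[:,2]+c["cx"],c["fy"]*p[:,1]/p[:,2]+c["cy"]]
def cloud(c):
    v,u=np.mgrid[:400,:640]; z=c["depth"]
    p=np.stack([(u-c["cx"])/c["fx"]*z,(v-c["cy"])/c["fy"]*z,z],-1)
    return (p-c["t"])@c["R"]
E
python3 - <<'E'
import numpy as np,cv2
from h import *
t=dict(np.load("top0.npz")); s=dict(np.load("side0.npz"))
def cr(im,x,y,w,h,W,H): return cv2.resize(im[y:y+h,x:x+w],(W,H),interpolation=cv2.INTER_CUBIC)
T,S=t["image"],s["image"]
a=np.hstack([cr(T,260,215,70,52,400,300),cr(T,320,160,70,52,400,300)])
b=np.hstack([cr(T,415,195,48,60,240,300),cr(S,295,110,70,60,350,300),cr(S,330,205,60,60,210,300)])
cv2.imwrite("pics/m.png",np.vstack([a,b]))
P=cloud(s)
for n,c in(("top",t),("side",s)):
    P=cloud(c)
    d=c["depth"]; m=d>0
    print(n,"bench z",np.median(P[...,2][m&(abs(P[...,2])<.02)&(P[...,0]>.3)&(P[...,0]<.8)&(abs(P[...,1])<.3)]))
E
```

```text
top bench z 0.00015770333896055047
side bench z 0.00019897318319946747
```

View pics/m.png

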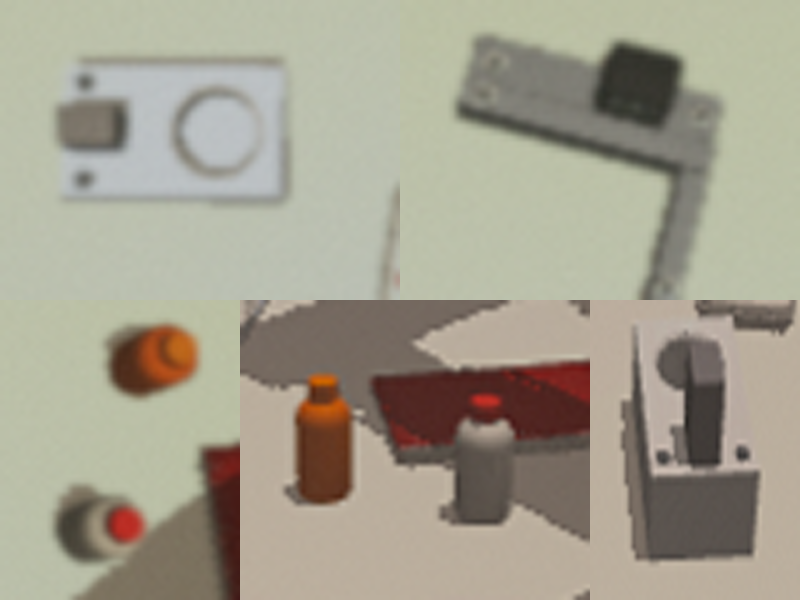

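The crop shows a white bottle with a red cap at (436,240), which matches the description, and the orange one beside it is left alone. The carrier's bore faces image right (-y) and its post faces image left. Next I measure poses.

Run:
```python
import numpy as np,cv2
from h import *
cs={n:dict(np.load(n+"0.npz")) for n in("top","side")}
for n,c in cs.items():
    P=cloud(c); v,u=np.mgrid[:400,:640]; X,Y,Z=P[...,0],P[...,1],P[...,2]; ok=c["depth"]>0
    print("==",n)
    # coarse boxes from top image
    def box(x0,x1,y0,y1,z0,z1): return ok&(X>x0)&(X<x1)&(Y>y0)&(Y<y1)&(Z>z0)&(Z<z1)
    ctr=ray(cs["top"],[[290,237]],.045)[0]; nc=ray(cs["top"],[[358,185]],.03)[0]; bt=ray(cs["top"],[[440,239]],.072)[0]
    if n=="top": print("coarse",ctr,nc,bt)
    def rect(m,lab):
        q=P[m][:,:2]*1000; r=cv2.minAreaRect(q.astype(np.float32)); print(lab,len(q),"z",np.median(P[m][:,2]).round(4),"rect",np.round(r[0],1),np.round(r[1],1),round(r[2],2))
        return r
    rect(box(ctr[0]-.07,ctr[0]+.07,ctr[1]-.09,ctr[1]+.09,.040,.049),"carrier top")
    rect(box(ctr[0]-.07,ctr[0]+.07,ctr[1]-.09,ctr[1]+.09,.083,.092),"post top")
    rect(box(nc[0]-.1,nc[0]+.1,nc[1]-.1,nc[1]+.1,.026,.034),"nest top")
    rect(box(nc[0]-.1,nc[0]+.1,nc[1]-.1,nc[1]+.1,.058,.068),"reader top")
    # bottle red cap
    hsv=cv2.cvtColor(c["image"],cv2.COLOR_BGR2HSV)
    m=box(bt[0]-.03,bt[0]+.03,bt[1]-.03,bt[1]+.03,.005,.08)
    red=m&((hsv[...,0]<6)|(hsv[...,0]>172))&(hsv[...,1]>150)
    top=red&(Z>.067); rect(top,"cap top"); 
    print("cap px",u[red].mean().round(2),v[red].mean().round(2), "top ctr via ray",ray(c,[[u[top].mean(),v[top].mean()]],.072)[0].round(4))
    b=m&(Z>.01)&(Z<.045); q=P[b]; A=np.c_[2*q[:,:2],np.ones(len(q))]; s=np.linalg.lstsq(A,(q[:,:2]**2).sum(1),rcond=None)[0]
    print("body circle",s[:2].round(4),np.sqrt(s[2]+s[:2]@s[:2]).round(4),len(q))
```

```text
== top
coarse [0.43855189 0.12212124 0.045     ] [ 0.57840735 -0.05908328  0.03      ] [ 0.42916153 -0.25797608  0.072     ]
carrier top 663 z 0.0449 rect [437.5 122.4] [99.4 59.8] 89.52
post top 75 z 0.0878 rect [438.3 156. ] [25.  15.2] 89.41
nest top 374 z 0.03 rect [554.9 -35. ] [124.1  90.2] 73.29
reader top 129 z 0.0636 rect [603.9 -67.3] [33.2 26.7] 73.7
cap top 32 z 0.0725 rect [ 427.9 -256.7] [12.7 13.2] 0.02
cap px 439.5 239.5 top ctr via ray [ 0.4279 -0.2566  0.072 ]
body circle [ 0.428  -0.2588] 0.0163 46
== side
carrier top 675 z 0.0449 rect [437.5 124.4] [103.1  60.3] 89.28
post top 99 z 0.0874 rect [438.3 159.6] [27.1 17.6] 88.72
nest top 344 z 0.03 rect [573.2 -55.2] [150.   79.5] 40.52
reader top 103 z 0.0636 rect [603.1 -63. ] [33.6 27.6] 65.0
cap top 24 z 0.0711 rect [ 427.2 -255.3] [18.  15.7] 53.61
cap px 344.1 130.97 top ctr via ray [ 0.4281 -0.2511  0.072 ]
body circle [ 0.4278 -0.2557] 0.0153 132
```

```bash
cat > meas.py <<'E'
import numpy as np,cv2
from h import *
def line(q):  # total least squares, angle and point
    vx,vy,x0,y0=cv2.fitLine(q.astype(np.float32),cv2.DIST_HUBER,0,.01,.01).ravel(); return np.degrees(np.arctan2(vy,vx)),np.array([x0,y0])
def edges(q,ctr,yaw,side,ax,lo,hi,bins):
    """outermost points per bin along the other axis; q, ctr in mm"""
    a=np.radians(yaw); R=np.array([[np.cos(a),np.sin(a)],[-np.sin(a),np.cos(a)]]); p=(q-ctr)@R.T
    k=np.digitize(p[:,1-ax],np.linspace(lo,hi,bins)); out=[]
    for i in range(1,bins):
        s=p[k==i]
        if len(s): out.append(s[np.argmax(side*s[:,ax])])
    return np.array(out)
def measure(c,n):
    P=cloud(c)*1000; X,Y,Z=np.moveaxis(P,-1,0); ok=c["depth"]>0
    def box(x0,x1,y0,y1,z0,z1): return ok&(X>x0)&(X<x1)&(Y>y0)&(Y<y1)&(Z>z0)&(Z<z1)
    nest=box(470,680,-160,60,26,34)
    q=P[nest][:,:2]; nc=np.array([570.3,-89.7]); ny=-16.7
    e=edges(q,nc,ny,-1,0,8,108,30); e2=edges(q,nc,ny,1,1,-72,-8,22)
    for lab,E,ax in(("long face x(y)",e,0),("short face y(x)",e2,1)):
        f=np.polyfit(E[:,1-ax],E[:,ax],1); r=E[:,ax]-np.polyval(f,E[:,1-ax]); g=abs(r)<2; f=np.polyfit(E[g,1-ax],E[g,ax],1)
        print(n,lab,"slope deg",np.degrees(np.arctan(f[0])).round(2),"off",f[1].round(2),"rms",r[g].std().round(2))
E
python3 - <<'E'
from meas import *
for n in("top","side"):
    c=dict(np.load(n+"0.npz")); measure(c,n)
    P=cloud(c)*1000; X,Y,Z=np.moveaxis(P,-1,0)
    top=((Z>40)&(Z<49)&(abs(X-437.5)<45)&(abs(Y-123)<65)).astype(np.uint8)
    cs,h=cv2.findContours(top,cv2.RETR_CCOMP,cv2.CHAIN_APPROX_NONE)
    for k,q in enumerate(cs):
        if h[0][k][3]>=0 and cv2.contourArea(q)>60:
            q=q.reshape(-1,2); w=ray(c,q,.045)*1000; (cx,cy),rad=cv2.minEnclosingCircle(w[:,:2].astype(np.float32)); e=cv2.fitEllipse(w[:,:2].astype(np.float32)); print(n,"bore",np.round([cx,cy,rad],1),np.round(e[0],1),np.round(e[1],1))
    q=P[top>0][:,:2]
    for side in(-1,1):
        E=edges(q,np.array([437.5,122.6]),0,side,0,-46,20,20); f=np.polyfit(E[:,1],E[:,0],1); print(n,"carrier side",side,f[1].round(1),"dx/dy deg",np.degrees(np.arctan(f[0])).round(2))
    for lab,b in(("timer",(340,440,-60,60,10,24)),("cup",(540,680,100,230,55,70)),("orange",(480,560,-330,-220,60,85)),("tall",(380,520,200,340,85,105))):
        m=(X>b[0])&(X<b[1])&(Y>b[2])&(Y<b[3])&(Z>b[4])&(Z<b[5]); p=P[m]; print(n,lab,len(p),p.mean(0).round(0) if len(p) else "",p.max(0).round(0) if len(p) else "")
E
```

```text
top long face x(y) slope deg -0.98 off -0.25 rms 0.77
top short face y(x) slope deg -0.06 off -1.28 rms 0.8
top bore [437.8 101.8  21.2] [437.3 101.8] [39.5 40.3]
top carrier side -1 -29.8 dx/dy deg 0.04
top carrier side 1 29.4 dx/dy deg -0.36
top timer 545 [381.  -6.  16.] [413.  26.  23.]
top cup 475 [614. 174.  63.] [646. 206.  68.]
top orange 57 [ 517. -290.   69.] [ 528. -283.   77.]
top tall 102 [452. 319.  96.] [464. 335. 102.]
side long face x(y) slope deg -1.21 off -0.77 rms 0.73
side short face y(x) slope deg 1.49 off 3.37 rms 0.91
side bore [432.5 128.   41.5] [435.2 123.1] [38.2 87.4]
side carrier side -1 -28.9 dx/dy deg -0.49
side carrier side 1 28.7 dx/dy deg 1.09
side timer 432 [382.   2.  16.] [414.  32.  20.]
side cup 722 [615. 181.  63.] [648. 210.  66.]
side orange 39 [ 518. -285.   68.] [ 527. -279.   74.]
side tall 262 [454. 328.  96.] [466. 337. 100.]
```

>>> {"name": "step_arm", "arguments": {"increments": [{"tx": 19, "ty": 40, "tz": -5, "az": 7.5, "claw": 0.15}, {"tx": 19, "ty": 40, "tz": -5, "az": 7.5, "claw": 0.15}, {"tx": 19, "ty": 40, "tz": -5, "az": 7.5, "claw": 0.15}, {"tx": 19, "ty": 40, "tz": -5, "az": 7.5, "claw": 0.15}, {"tx": 19, "ty": 40, "tz": -5, "az": 7.5, "claw": 0.15}, {"tx": 19, "ty": 40, "tz": -5, "az": 7.5, "claw": 0.15}, {"tx": 19, "ty": 40, "tz": -5, "az": 7.5, "claw": 0.15}, {"tx": 19, "ty": 40, "tz": -5, "az": 7.5, "claw": 0.15}, {"tx": 18, "ty": 40, "tz": -5, "az": 7.5, "claw": 0.15}, {"claw": 0.15}, {"claw": 0.15}], "newtons": 15}}

```text
$.increments[0]: bad value
```

>>> {"name": "step_arm", "arguments": {"increments": [{"tx": 19, "ty": 40, "tz": -5, "ax": 0, "ay": 0, "az": 7.5, "claw": 0.15}], "newtons": 15}}

```text
time_s: 0.2
tcp_pos: [0.2755, -0.5861, 0.2394]
eef_rot: [180.0, -0.1, -150.2]
contact_force: [1.2, 0.4, -0.1]
gripper_width: 0.0838
```

>>> {"name": "step_arm", "arguments": {"increments": [{"tx": 19, "ty": 41, "tz": -5, "ax": 0, "ay": 0, "az": 7.5, "claw": 0.15}, {"tx": 19, "ty": 41, "tz": -5, "ax": 0, "ay": 0, "az": 7.5, "claw": 0.15}, {"tx": 19, "ty": 41, "tz": -5, "ax": 0, "ay": 0, "az": 7.5, "claw": 0.15}, {"tx": 19, "ty": 41, "tz": -5, "ax": 0, "ay": 0, "az": 7.5, "claw": 0.15}, {"tx": 19, "ty": 41, "tz": -5, "ax": 0, "ay": 0, "az": 7.5, "claw": 0.15}, {"tx": 19, "ty": 41, "tz": -5, "ax": 0, "ay": 0, "az": 7.5, "claw": 0.15}, {"tx": 19, "ty": 40, "tz": -5, "ax": 0, "ay": 0, "az": 7.5, "claw": 0.15}, {"tx": 18, "ty": 40, "tz": -5, "ax": 0, "ay": 0, "az": 7.5, "claw": 0.15}, {"tx": 0, "ty": 0, "tz": 0, "ax": 0, "ay": 0, "az": 0, "claw": 0.15}, {"tx": 0, "ty": 0, "tz": 0, "ax": 0, "ay": 0, "az": 0, "claw": 0.15}], "newtons": 15}}

```text
time_s: 1.2
tcp_pos: [0.428, -0.2568, 0.2004]
eef_rot: [180.0, 0.0, -89.9]
contact_force: [-0.2, -0.6, 0.1]
gripper_width: 0.0503
```

>>> {"name": "step_arm", "arguments": {"increments": [{"tx": 0, "ty": -0.7, "tz": -25, "ax": 0, "ay": 0, "az": 0, "claw": 0.15}, {"tx": 0, "ty": 0, "tz": -25, "ax": 0, "ay": 0, "az": 0, "claw": 0.15}, {"tx": 0, "ty": 0, "tz": -25, "ax": 0, "ay": 0, "az": 0, "claw": 0.15}, {"tx": 0, "ty": 0, "tz": -25, "ax": 0, "ay": 0, "az": 0, "claw": 0.15}, {"tx": 0, "ty": 0, "tz": -20, "ax": 0, "ay": 0, "az": 0, "claw": 0.15}, {"tx": 0, "ty": 0, "tz": -15, "ax": 0, "ay": 0, "az": 0, "claw": 0.15}, {"tx": 0, "ty": 0, "tz": -12, "ax": 0, "ay": 0, "az": 0, "claw": 0.15}, {"tx": 0, "ty": 0, "tz": 0, "ax": 0, "ay": 0, "az": 0, "claw": 0.15}, {"tx": 0, "ty": 0, "tz": 0, "ax": 0, "ay": 0, "az": 0, "claw": 0.15}]}}

```text
time_s: 2.1
tcp_pos: [0.4274, -0.2594, 0.0536]
eef_rot: [180.0, -0.0, -90.2]
contact_force: [0.3, -0.4, 0.3]
gripper_width: 0.0504
```

Run:
```python
from plant import optics
import cv2,numpy as np
c=optics.capture("side"); a=c["image"][70:190,280:440]; d=optics.capture("top")["image"][190:280,400:480]
cv2.imwrite("pics/g1.png",np.hstack([cv2.resize(a,(480,360)),cv2.resize(d,(320,360))]))
```

```text
(no output)
```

View pics/g1.png

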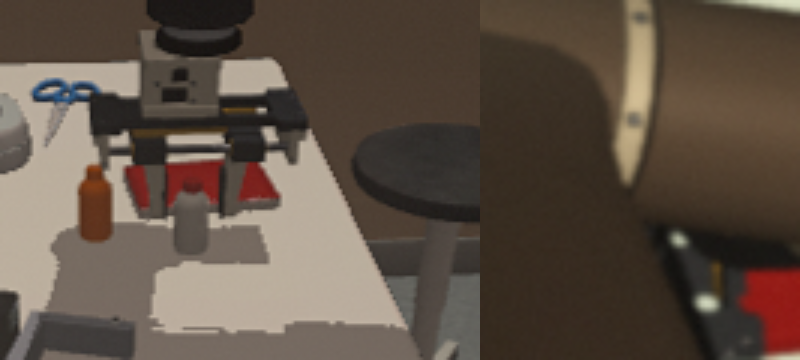

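The side view shows the white bottle between the two fingers, with the orange bottle clear of them. Now I close.

>>> {"name": "step_arm", "arguments": {"increments": [{"tx": 0, "ty": 1, "tz": 0, "ax": 0, "ay": 0, "az": 0, "claw": -1}, {"tx": 0, "ty": 0, "tz": 0, "ax": 0, "ay": 0, "az": 0, "claw": -1}, {"tx": 0, "ty": 0, "tz": 0, "ax": 0, "ay": 0, "az": 0, "claw": -1}, {"tx": 0, "ty": 0, "tz": 0, "ax": 0, "ay": 0, "az": 0, "claw": -1}, {"tx": 0, "ty": 0, "tz": 0, "ax": 0, "ay": 0, "az": 0, "claw": -1}, {"tx": 0, "ty": 0, "tz": 0, "ax": 0, "ay": 0, "az": 0, "claw": -1}], "newtons": 12}}

```text
time_s: 2.8
tcp_pos: [0.4281, -0.2576, 0.0539]
eef_rot: [-180.0, -0.0, -90.0]
contact_force: [0.6, 0.6, 4.0]
gripper_width: 0.0328
```

Run:
```python
from plant import r
for i in range(4):
    s=r.get_state();print(s["tcp_pos"],s["gripper_width"],s["contact_force"])
```

```text
[ 0.42805565 -0.25760442  0.05386513] 0.03276663897594209 [0.5532984  0.62709879 3.95493621]
[ 0.42805565 -0.25760442  0.05386513] 0.03276663897594209 [0.5532984  0.62709879 3.95493621]
[ 0.42805565 -0.25760442  0.05386513] 0.03276663897594209 [0.5532984  0.62709879 3.95493621]
[ 0.42805565 -0.25760442  0.05386513] 0.03276663897594209 [0.5532984  0.62709879 3.95493621]
```

>>> {"name": "step_arm", "arguments": {"increments": [{"tx": 0, "ty": 0, "tz": 20, "ax": 0, "ay": 0, "az": 0, "claw": -1}, {"tx": 0, "ty": 0, "tz": 40, "ax": 0, "ay": 0, "az": 0, "claw": -1}, {"tx": 0, "ty": 20, "tz": 40, "ax": 0, "ay": 0, "az": 0, "claw": -1}, {"tx": 1, "ty": 40, "tz": 0, "ax": 0, "ay": 0, "az": 0, "claw": -1}, {"tx": 1, "ty": 40, "tz": 0, "ax": 0, "ay": 0, "az": 0, "claw": -1}, {"tx": 1, "ty": 40, "tz": 0, "ax": 0, "ay": 0, "az": 0, "claw": -1}, {"tx": 1, "ty": 45, "tz": 0, "ax": 0, "ay": 0, "az": 0, "claw": -1}, {"tx": 1, "ty": 45, "tz": 0, "ax": 0, "ay": 0, "az": 0, "claw": -1}, {"tx": 1, "ty": 45, "tz": 0, "ax": 0, "ay": 0, "az": 0, "claw": -1}, {"tx": 1, "ty": 40, "tz": 0, "ax": 0, "ay": 0, "az": 0, "claw": -1}, {"tx": 1, "ty": 29, "tz": 0, "ax": 0, "ay": 0, "az": 0, "claw": -1}, {"tx": 1.5, "ty": 15, "tz": 0, "ax": 0, "ay": 0, "az": 0, "claw": -1}]}}

```text
time_s: 4.0
tcp_pos: [0.437, 0.1035, 0.1535]
eef_rot: [180.0, 0.0, -89.9]
contact_force: [-0.0, -0.5, -1.0]
gripper_width: 0.0325
```

>>> {"name": "step_arm", "arguments": {"increments": [{"tx": 0, "ty": 0, "tz": -15, "ax": 0, "ay": 0, "az": 0, "claw": -1}, {"tx": 0, "ty": 0, "tz": -15, "ax": 0, "ay": 0, "az": 0, "claw": -1}, {"tx": 0, "ty": 0, "tz": -15, "ax": 0, "ay": 0, "az": 0, "claw": -1}, {"tx": 0, "ty": 0, "tz": 0, "ax": 0, "ay": 0, "az": 0, "claw": -1}, {"tx": 0, "ty": 0, "tz": 0, "ax": 0, "ay": 0, "az": 0, "claw": -1}, {"tx": 0, "ty": 0, "tz": 0, "ax": 0, "ay": 0, "az": 0, "claw": -1}]}}

```text
time_s: 4.6
tcp_pos: [0.4377, 0.1014, 0.1092]
eef_rot: [-180.0, 0.0, -90.1]
contact_force: [-0.4, -0.1, -0.1]
gripper_width: 0.0324
```

Run:
```python
from plant import optics,r
from meas import *
c=optics.capture("side"); np.savez("s2.npz",**c); a=c["image"]
P=cloud(c)*1000; X,Y,Z=np.moveaxis(P,-1,0); hsv=cv2.cvtColor(a,cv2.COLOR_BGR2HSV)
st=r.get_state(); print(st["tcp_pos"],st["contact_force"])
m=(c["depth"]>0)&(abs(X-437)<17.5)&(abs(Y-105)<22)&(Z>62)&(Z<102); q=P[m]/1000
A=np.c_[2*q[:,:2],np.ones(len(q))]; s=np.linalg.lstsq(A,(q[:,:2]**2).sum(1),rcond=None)[0]
print("body circle",s[:2].round(4),np.sqrt(s[2]+s[:2]@s[:2]).round(4),len(q),"min z",q[:,2].min().round(4), "x extents",np.percentile(q[:,0],[1,99]).round(4),"front y",np.percentile(q[:,1],97).round(4))
cv2.imwrite("pics/g2.png",np.hstack([cv2.resize(a[130:280,280:440],(640,600))]))
```

```text
[0.43769323 0.101538   0.1092837 ] [ 0.66800034 -0.79663997 -0.97370099]
body circle [0.4371 0.1024] 0.016 254 min z 0.0625 x extents [0.4206 0.4537] front y 0.1192
```

View pics/g2.png

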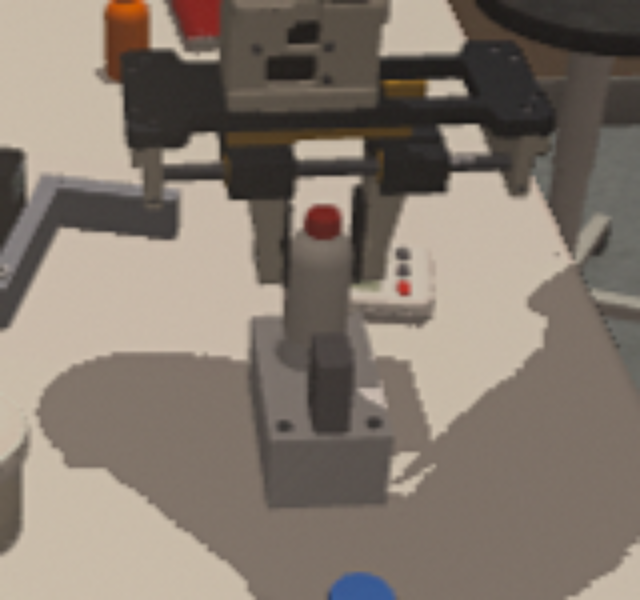

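The bottle hangs upright over the bore, about 10 mm above the rim and centred to within about 1 mm. Lowering slowly while watching the force.

>>> {"name": "step_arm", "arguments": {"increments": [{"tx": 0, "ty": 0.5, "tz": -5, "ax": 0, "ay": 0, "az": 0, "claw": -1}, {"tx": 0, "ty": 0, "tz": -4, "ax": 0, "ay": 0, "az": 0, "claw": -1}, {"tx": 0, "ty": 0, "tz": -3, "ax": 0, "ay": 0, "az": 0, "claw": -1}, {"tx": 0, "ty": 0, "tz": -3, "ax": 0, "ay": 0, "az": 0, "claw": -1}, {"tx": 0, "ty": 0, "tz": 0, "ax": 0, "ay": 0, "az": 0, "claw": -1}]}}

```text
time_s: 5.15
tcp_pos: [0.4369, 0.1018, 0.0931]
eef_rot: [180.0, -0.0, -90.1]
contact_force: [0.0, -0.1, 0.3]
gripper_width: 0.0323
```

>>> {"name": "step_arm", "arguments": {"increments": [{"tx": 0, "ty": 0, "tz": -4, "ax": 0, "ay": 0, "az": 0, "claw": -1}, {"tx": 0, "ty": 0, "tz": -4, "ax": 0, "ay": 0, "az": 0, "claw": -1}, {"tx": 0, "ty": 0, "tz": 0, "ax": 0, "ay": 0, "az": 0, "claw": -1}, {"tx": 0, "ty": 0, "tz": 0, "ax": 0, "ay": 0, "az": 0, "claw": -1}]}}

```text
time_s: 5.55
tcp_pos: [0.4372, 0.1019, 0.0854]
eef_rot: [180.0, -0.0, -90.1]
contact_force: [-0.1, 0.3, -0.7]
gripper_width: 0.033
```

>>> {"name": "step_arm", "arguments": {"increments": [{"tx": 0, "ty": 0, "tz": -4, "ax": 0, "ay": 0, "az": 0, "claw": -1}, {"tx": 0, "ty": 0, "tz": -4, "ax": 0, "ay": 0, "az": 0, "claw": -1}, {"tx": 0, "ty": 0, "tz": -4, "ax": 0, "ay": 0, "az": 0, "claw": -1}, {"tx": 0, "ty": 0, "tz": -2, "ax": 0, "ay": 0, "az": 0, "claw": -1}, {"tx": 0, "ty": 0, "tz": -1.5, "ax": 0, "ay": 0, "az": 0, "claw": -1}, {"tx": 0, "ty": 0, "tz": 0, "ax": 0, "ay": 0, "az": 0, "claw": -1}, {"tx": 0, "ty": 0, "tz": 0, "ax": 0, "ay": 0, "az": 0, "claw": -1}]}}

```text
time_s: 6.25
tcp_pos: [0.4373, 0.102, 0.0701]
eef_rot: [-180.0, -0.0, -90.0]
contact_force: [-0.6, -0.0, -0.5]
gripper_width: 0.0327
```

>>> {"name": "step_arm", "arguments": {"increments": [{"tx": 0, "ty": 0, "tz": -0.7, "ax": 0, "ay": 0, "az": 0, "claw": -1}, {"tx": 0, "ty": 0, "tz": -0.6, "ax": 0, "ay": 0, "az": 0, "claw": -1}, {"tx": 0, "ty": 0, "tz": 0, "ax": 0, "ay": 0, "az": 0, "claw": -1}, {"tx": 0, "ty": 0, "tz": 0, "ax": 0, "ay": 0, "az": 0, "claw": -1}]}}

```text
time_s: 6.65
tcp_pos: [0.4373, 0.102, 0.0689]
eef_rot: [-180.0, 0.0, -90.0]
contact_force: [-0.8, -0.2, 0.6]
gripper_width: 0.0325
```

>>> {"name": "step_arm", "arguments": {"increments": [{"tx": 0, "ty": 0, "tz": -0.4, "ax": 0, "ay": 0, "az": 0, "claw": -1}, {"tx": 0, "ty": 0, "tz": 0, "ax": 0, "ay": 0, "az": 0, "claw": -0.1}, {"tx": 0, "ty": 0, "tz": 0, "ax": 0, "ay": 0, "az": 0, "claw": 0.15}, {"tx": 0, "ty": 0, "tz": 0, "ax": 0, "ay": 0, "az": 0, "claw": 0.15}, {"tx": 0, "ty": 0, "tz": 0, "ax": 0, "ay": 0, "az": 0, "claw": 0.15}, {"tx": 0, "ty": 0, "tz": 0, "ax": 0, "ay": 0, "az": 0, "claw": 0.15}, {"tx": 0, "ty": 0, "tz": 10, "ax": 0, "ay": 0, "az": 0, "claw": 0.15}, {"tx": 0, "ty": 0, "tz": 30, "ax": 0, "ay": 0, "az": 0, "claw": 0.15}, {"tx": 0, "ty": 0, "tz": 40, "ax": 0, "ay": 0, "az": 0, "claw": 0.15}, {"tx": 0, "ty": 0, "tz": 0, "ax": 0, "ay": 0, "az": 0, "claw": 0.15}, {"tx": 0, "ty": 0, "tz": 0, "ax": 0, "ay": 0, "az": 0, "claw": 0.15}]}}

```text
time_s: 7.75
tcp_pos: [0.4377, 0.1024, 0.1499]
eef_rot: [-179.9, 0.1, -90.1]
contact_force: [-0.3, 0.1, -0.2]
gripper_width: 0.05
```

```bash
cat > look.py <<'E'
from plant import optics,r
from meas import *
import sys
c=optics.capture("side"); np.savez("s3.npz",**c); a=c["image"]
P=cloud(c)*1000; X,Y,Z=np.moveaxis(P,-1,0); hsv=cv2.cvtColor(a,cv2.COLOR_BGR2HSV)
st=r.get_state(); print(st["tcp_pos"],st["contact_force"],st["eef_rot"])
x0,y0=map(float,sys.argv[1:3]); b=(abs(X-x0)<75)&(abs(Y-y0)<75)&(c["depth"]>0)
red=b&((hsv[...,0]<6)|(hsv[...,0]>172))&(hsv[...,1]>130)&(Z>50)
if red.sum(): q=P[red]; print("cap maxz",np.percentile(q[:,2],[50,95]).round(1),"xy",q[:,:2].mean(0).round(1),red.sum())
for lab,lo,hi in(("top",41,49),("post",84,91)):
    m=b&(Z>lo)&(Z<hi)&~red; m&=(hsv[...,1]<60)
    q=P[m]
    if len(q)>9: rr=cv2.minAreaRect(q[:,:2].astype(np.float32)); print(lab,len(q),np.round(rr[0],1),np.round(rr[1],1),round(rr[2],2),"z",np.median(q[:,2]).round(1))
E
python3 look.py 437 122
python3 - <<'E'
import numpy as np,cv2
c=np.load("s3.npz"); cv2.imwrite("pics/g3.png",cv2.resize(c["image"][130:280,280:440],(640,600)))
E
```

```text
[0.43707566 0.10196073 0.14888456] [-0.03360484  0.37632574 -1.42102067] [-1.79959510e+02  5.09183379e-02 -9.00618529e+01]
cap maxz [86.  88.2] xy [438.  107.5] 57
top 596 [437.6 125.6] [100.8  60.1] 89.27 z 45.0
post 96 [437.7 136.1] [71.1 17.5] 88.65 z 87.7
```

View pics/g3.png

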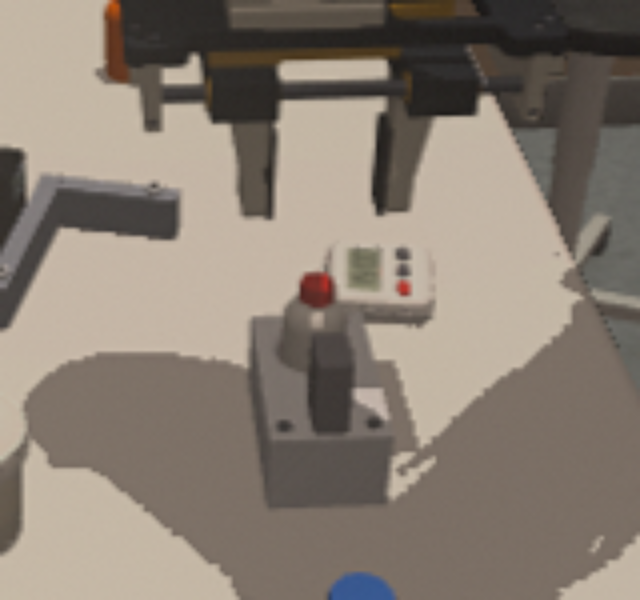

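The bottle stands upright and its cap top reads about 87 mm above the bench, so it is on the bore floor. Next I grip the post.

>>> {"name": "step_arm", "arguments": {"increments": [{"tx": 0, "ty": 27, "tz": 0, "ax": 0, "ay": 0, "az": 0, "claw": 0.15}, {"tx": 0, "ty": 27, "tz": 0, "ax": 0, "ay": 0, "az": 0, "claw": 0.15}, {"tx": 0, "ty": 0, "tz": -20, "ax": 0, "ay": 0, "az": 0, "claw": 0.15}, {"tx": 0, "ty": 0, "tz": -30, "ax": 0, "ay": 0, "az": 0, "claw": 0.15}, {"tx": 0, "ty": 0, "tz": -20, "ax": 0, "ay": 0, "az": 0, "claw": 0.15}, {"tx": 0, "ty": 0, "tz": -7, "ax": 0, "ay": 0, "az": 0, "claw": 0.15}, {"tx": 0, "ty": 0, "tz": 0, "ax": 0, "ay": 0, "az": 0, "claw": 0.15}, {"tx": 0, "ty": 0, "tz": 0, "ax": 0, "ay": 0, "az": 0, "claw": 0.15}]}}

```text
time_s: 8.6
tcp_pos: [0.4375, 0.1561, 0.0718]
eef_rot: [-180.0, -0.0, -90.0]
contact_force: [0.1, 0.2, 1.4]
gripper_width: 0.0504
```

>>> {"name": "step_arm", "arguments": {"increments": [{"tx": 0, "ty": 0, "tz": 0, "ax": 0, "ay": 0, "az": 0, "claw": -1}, {"tx": 0, "ty": 0, "tz": 0, "ax": 0, "ay": 0, "az": 0, "claw": -1}, {"tx": 0, "ty": 0, "tz": 0, "ax": 0, "ay": 0, "az": 0, "claw": -1}, {"tx": 0, "ty": 0, "tz": 0, "ax": 0, "ay": 0, "az": 0, "claw": -1}, {"tx": 0, "ty": 0, "tz": 0, "ax": 0, "ay": 0, "az": 0, "claw": -1}, {"tx": 0, "ty": 0, "tz": 0, "ax": 0, "ay": 0, "az": 0, "claw": -1}, {"tx": 0, "ty": 0, "tz": 0, "ax": 0, "ay": 0, "az": 0, "claw": -1}, {"tx": 0, "ty": 0, "tz": 0, "ax": 0, "ay": 0, "az": 0, "claw": -1}], "newtons": 40}}

```text
time_s: 9.4
tcp_pos: [0.4378, 0.1563, 0.0717]
eef_rot: [-179.9, 0.0, -90.0]
contact_force: [0.8, 0.3, 4.7]
gripper_width: 0.0176
```

>>> {"name": "step_arm", "arguments": {"increments": [{"tx": 3, "ty": -4, "tz": 0, "ax": 0, "ay": 0, "az": 0, "claw": -1}, {"tx": 6, "ty": -8, "tz": 0, "ax": 0, "ay": 0, "az": -1, "claw": -1}, {"tx": 9, "ty": -11, "tz": 0, "ax": 0, "ay": 0, "az": -1, "claw": -1}, {"tx": 9, "ty": -11, "tz": 0, "ax": 0, "ay": 0, "az": -1, "claw": -1}, {"tx": 9, "ty": -11, "tz": 0, "ax": 0, "ay": 0, "az": -1, "claw": -1}, {"tx": 9, "ty": -11, "tz": 0, "ax": 0, "ay": 0, "az": -1, "claw": -1}, {"tx": 9, "ty": -11, "tz": 0, "ax": 0, "ay": 0, "az": -1, "claw": -1}, {"tx": 6, "ty": -5, "tz": 0, "ax": 0, "ay": 0, "az": -1, "claw": -1}]}}

```text
time_s: 10.2
tcp_pos: [0.4973, 0.0841, 0.0717]
eef_rot: [180.0, 0.1, -97.1]
contact_force: [0.1, 2.7, 0.3]
gripper_width: 0.0177
```

>>> {"name": "step_arm", "arguments": {"increments": [{"tx": 8, "ty": -10, "tz": 0, "ax": 0, "ay": 0, "az": -1.2, "claw": -1}, {"tx": 8, "ty": -10, "tz": 0, "ax": 0, "ay": 0, "az": -1.2, "claw": -1}, {"tx": 8, "ty": -10, "tz": 0, "ax": 0, "ay": 0, "az": -1.2, "claw": -1}, {"tx": 8, "ty": -10, "tz": 0, "ax": 0, "ay": 0, "az": -1.2, "claw": -1}, {"tx": 8, "ty": -10, "tz": 0, "ax": 0, "ay": 0, "az": -1.2, "claw": -1}, {"tx": 8, "ty": -9, "tz": 0, "ax": 0, "ay": 0, "az": -1.2, "claw": -1}, {"tx": 8, "ty": -8, "tz": 0, "ax": 0, "ay": 0, "az": -1, "claw": -1}, {"tx": 4, "ty": -4, "tz": 0, "ax": 0, "ay": 0, "az": -0.6, "claw": -1}, {"tx": 0, "ty": 0, "tz": 0, "ax": 0, "ay": 0, "az": 0, "claw": -1}, {"tx": 0, "ty": 0, "tz": 0, "ax": 0, "ay": 0, "az": 0, "claw": -1}]}}

```text
time_s: 11.2
tcp_pos: [0.5578, 0.0129, 0.0717]
eef_rot: [-180.0, 0.0, -105.9]
contact_force: [0.9, 0.1, 5.1]
gripper_width: 0.0177
```

```bash
python3 look.py 550 0
python3 - <<'E'
from meas import *
from plant import optics
c=np.load("s3.npz"); t=optics.capture("top"); np.savez("t4.npz",**t)
cv2.imwrite("pics/g4.png",np.hstack([cv2.resize(c["image"][120:270,230:360],(400,460)),cv2.resize(t["image"][130:245,300:400],(400,460))]))
measure(t,"top"); measure(c,"side")
# carrier +x side from top/side views in nest frame est
for n,k in(("side",c),("top",t)):
    P=cloud(k)*1000; X,Y,Z=np.moveaxis(P,-1,0)
    m=(Z>41)&(Z<49)&(abs(X-548)<70)&(abs(Y+20)<75); q=P[m][:,:2]
    for side in(1,-1):
        e=edges(q,np.array([570.3,-89.7]),-16.7,side,0,20,90,25); f=np.polyfit(e[:,1],e[:,0],1); g=abs(e[:,0]-np.polyval(f,e[:,1]))<2; f=np.polyfit(e[g,1],e[g,0],1)
        print(n,"carrier side",side,"x at y=0",f[1].round(2),"deg",np.degrees(np.arctan(f[0])).round(2),g.sum(),(e[g,0]-np.polyval(f,e[g,1])).std().round(2))
    e=edges(q,np.array([570.3,-89.7]),-16.7,-1,1,-60,-20,14); f=np.polyfit(e[:,0],e[:,1],1); print(n,"carrier end y",f.round(3),e[:,1].round(1))
E
```

```text
[0.55777686 0.01296938 0.07177143] [0.44931446 0.03485781 5.17016564] [-1.79951609e+02  2.97150777e-02 -1.05863391e+02]
top 313 [570.4 -21.5] [102.2 108.9] 76.77 z 45.0
post 103 [557.   17.3] [26.1 53.8] 69.42 z 87.7
top long face x(y) slope deg -0.44 off -70.81 rms 1.12
top short face y(x) slope deg -28.77 off -14.45 rms 0.19Traceback (most recent call last):
  File "<stdin>", line 5, in <module>
  File "meas.py", line 20, in measure
    f=np.polyfit(E[:,1-ax],E[:,ax],1); r=E[:,ax]-np.polyval(f,E[:,1-ax]); g=abs(r)<2; f=np.polyfit(E[g,1-ax],E[g,ax],1)
                                                                                        ~~~~~~~~~~^^^^^^^^^^^^^^^^^^^^^
    raise TypeError("expected non-empty vector for x")
TypeError: expected non-empty vector for x
```

View pics/g4.png

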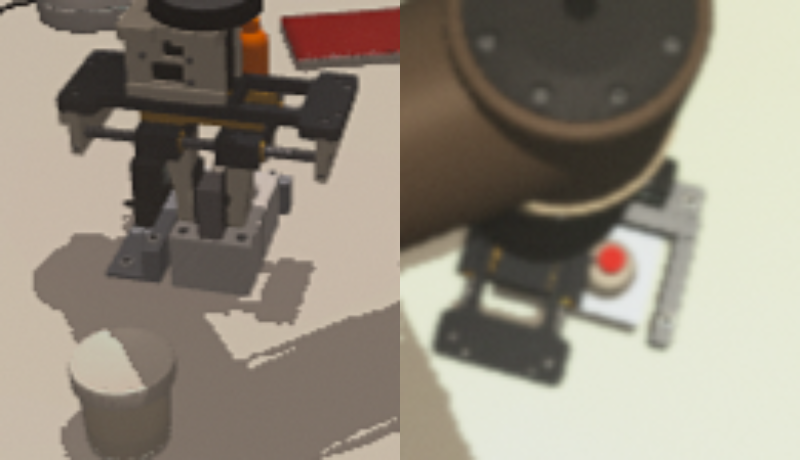

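The side and top views show the bottle upright in the carrier, with the carrier just off the corner and roughly parallel to both stops. Now I approach the short stop by feel.

>>> {"name": "step_arm", "arguments": {"increments": [{"tx": -0.9, "ty": -2.9, "tz": 0.2, "ax": 0, "ay": 0, "az": 0, "claw": -1}, {"tx": -0.8, "ty": -2.9, "tz": 0, "ax": 0, "ay": 0, "az": 0, "claw": -1}, {"tx": -0.5, "ty": -1.9, "tz": 0, "ax": 0, "ay": 0, "az": 0, "claw": -1}, {"tx": 0, "ty": 0, "tz": 0, "ax": 0, "ay": 0, "az": 0, "claw": -1}, {"tx": 0, "ty": 0, "tz": 0, "ax": 0, "ay": 0, "az": 0, "claw": -1}]}}

```text
time_s: 11.8
tcp_pos: [0.5554, 0.0053, 0.0718]
eef_rot: [-180.0, 0.0, -105.8]
contact_force: [1.7, 4.0, 3.9]
gripper_width: 0.0176
```

```bash
cat > f.py <<'E'
from plant import r
import numpy as np,sys
a=np.radians(-15.8); ex=np.array([np.cos(a),np.sin(a)]); ey=np.array([-np.sin(a),np.cos(a)])
s=r.get_state(); F=s["contact_force"]; p=s["tcp_pos"][:2]*1000-[569.9,-90.1]
print("F nest x,y,z",(F[:2]@ex).round(2),(F[:2]@ey).round(2),F[2].round(2),"M",s["moment"].round(3),"pos nest",(p@ex).round(2),(p@ey).round(2),s["tcp_pos"][2].round(4),"yaw",s["eef_rot"].round(2),"t",s["time_s"])
E
python3 f.py
```

```text
F nest x,y,z 0.57 4.29 3.93 M [ 1.217 -0.622 -0.06 ] pos nest -39.94 87.82 0.0718 yaw [-1.7996e+02  2.0000e-02 -1.0585e+02] t 11.8
```

>>> {"name": "step_arm", "arguments": {"increments": [{"tx": -0.25, "ty": -1.0, "tz": 0.3, "ax": 0, "ay": 0, "az": 0, "claw": -1}, {"tx": 0, "ty": 0, "tz": 0, "ax": 0, "ay": 0, "az": 0, "claw": -1}, {"tx": 0, "ty": 0, "tz": 0, "ax": 0, "ay": 0, "az": 0, "claw": -1}]}}

```text
time_s: 12.1
tcp_pos: [0.5546, 0.0041, 0.0717]
eef_rot: [180.0, -0.0, -105.9]
contact_force: [2.6, 3.3, 2.0]
gripper_width: 0.0176
```

```bash
python3 f.py
```

```text
F nest x,y,z 1.64 3.9 1.97 M [ 0.946 -0.721  0.025] pos nest -40.36 86.5 0.0717 yaw [ 1.7998e+02 -2.0000e-02 -1.0585e+02] t 12.1
```

>>> {"name": "step_arm", "arguments": {"increments": [{"tx": -0.25, "ty": -1.0, "tz": 0, "ax": 0, "ay": 0, "az": 0, "claw": -1}, {"tx": 0, "ty": 0, "tz": 0, "ax": 0, "ay": 0, "az": 0, "claw": -1}, {"tx": 0, "ty": 0, "tz": 0, "ax": 0, "ay": 0, "az": 0, "claw": -1}]}}

```text
time_s: 12.4
tcp_pos: [0.5544, 0.0032, 0.0718]
eef_rot: [180.0, -0.0, -105.9]
contact_force: [1.0, 2.4, 1.1]
gripper_width: 0.0176
```

```bash
python3 f.py
```

```text
F nest x,y,z 0.33 2.61 1.05 M [ 1.085e+00 -5.550e-01  1.000e-03] pos nest -40.35 85.49 0.0718 yaw [ 1.7998e+02 -1.0000e-02 -1.0586e+02] t 12.4
```

>>> {"name": "step_arm", "arguments": {"increments": [{"tx": -0.25, "ty": -1.0, "tz": 0, "ax": 0, "ay": 0, "az": 0, "claw": -1}, {"tx": 0, "ty": 0, "tz": 0, "ax": 0, "ay": 0, "az": 0, "claw": -1}, {"tx": 0, "ty": 0, "tz": 0, "ax": 0, "ay": 0, "az": 0, "claw": -1}]}}

```text
time_s: 12.7
tcp_pos: [0.5542, 0.0027, 0.0718]
eef_rot: [180.0, 0.0, -105.9]
contact_force: [1.3, 6.8, 2.5]
gripper_width: 0.0176
```

>>> {"name": "step_arm", "arguments": {"increments": [{"tx": -0.25, "ty": -1.0, "tz": 0, "ax": 0, "ay": 0, "az": 0, "claw": -1}, {"tx": 0, "ty": 0, "tz": 0, "ax": 0, "ay": 0, "az": 0, "claw": -1}, {"tx": 0, "ty": 0, "tz": 0, "ax": 0, "ay": 0, "az": 0, "claw": -1}]}}

```text
time_s: 13.0
tcp_pos: [0.5542, 0.0026, 0.0719]
eef_rot: [-180.0, 0.1, -105.8]
contact_force: [0.5, 11.6, 2.7]
gripper_width: 0.0178
```

```bash
python3 f.py
```

```text
F nest x,y,z -2.72 11.3 2.69 M [4.125 0.08  0.04 ] pos nest -40.32 84.9 0.0719 yaw [-1.7998e+02  1.0000e-01 -1.0585e+02] t 13.0
```

>>> {"name": "step_arm", "arguments": {"increments": [{"tx": 0.5, "ty": 1.9, "tz": 0, "ax": 0, "ay": 0, "az": 0, "claw": -1}, {"tx": 2.4, "ty": -0.7, "tz": 0, "ax": 0, "ay": 0, "az": 0, "claw": -1}, {"tx": 2.4, "ty": -0.7, "tz": 0, "ax": 0, "ay": 0, "az": 0, "claw": -1}, {"tx": 1.9, "ty": -0.5, "tz": 0, "ax": 0, "ay": 0, "az": 0, "claw": -1}, {"tx": 1, "ty": -0.3, "tz": 0, "ax": 0, "ay": 0, "az": 0, "claw": -1}, {"tx": 0, "ty": 0, "tz": 0, "ax": 0, "ay": 0, "az": 0, "claw": -1}, {"tx": 0, "ty": 0, "tz": 0, "ax": 0, "ay": 0, "az": 0, "claw": -1}]}}

```text
time_s: 13.7
tcp_pos: [0.5568, 0.0023, 0.0721]
eef_rot: [179.5, -0.1, -106.0]
contact_force: [-22.9, 21.2, 27.7]
gripper_width: 0.0178
```

```bash
python3 f.py
```

```text
F nest x,y,z -27.78 14.18 27.66 M [ 8.056  9.082 -0.726] pos nest -37.79 85.32 0.0721 yaw [ 1.7949e+02 -6.0000e-02 -1.0600e+02] t 13.7
```

>>> {"name": "step_arm", "arguments": {"increments": [{"tx": 1, "ty": -0.3, "tz": 0, "ax": 0, "ay": 0, "az": 0, "claw": -1}, {"tx": 0, "ty": 0, "tz": 0, "ax": 0, "ay": 0, "az": 0, "claw": -1}, {"tx": 0, "ty": 0, "tz": 0, "ax": 0, "ay": 0, "az": 0, "claw": -1}]}}

```text
time_s: 14.0
tcp_pos: [0.557, 0.0022, 0.0722]
eef_rot: [179.4, -0.1, -106.0]
contact_force: [-24.4, 23.5, 32.1]
gripper_width: 0.0177
```

```bash
python3 f.py
```

```text
F nest x,y,z -29.9 16.0 32.09 M [ 9.079 10.434 -0.722] pos nest -37.51 85.32 0.0722 yaw [ 1.7942e+02 -7.0000e-02 -1.0599e+02] t 14.0
```

>>> {"name": "step_arm", "arguments": {"increments": [{"tx": -3, "ty": 0.8, "tz": 0, "ax": 0, "ay": 0, "az": 0, "claw": -1}, {"tx": -3, "ty": 0.8, "tz": 0, "ax": 0, "ay": 0, "az": 0, "claw": -1}, {"tx": 0.3, "ty": 1.2, "tz": 0, "ax": 0, "ay": 0, "az": 0, "claw": -1}, {"tx": 0, "ty": 0, "tz": 0, "ax": 0, "ay": 0, "az": 0, "claw": -1}]}}

```text
time_s: 14.4
tcp_pos: [0.5564, 0.0024, 0.0718]
eef_rot: [179.9, -0.1, -105.9]
contact_force: [-4.4, -1.3, 7.9]
gripper_width: 0.0179
```

```bash
python3 f.py
python3 - <<'E'
from meas import *
from plant import optics
c=optics.capture("side"); np.savez("s5.npz",**c); t=optics.capture("top"); np.savez("t5.npz",**t)
cv2.imwrite("pics/g5.png",np.hstack([cv2.resize(c["image"][120:240,240:350],(440,480),interpolation=2),cv2.resize(t["image"][150:240,325:385],(320,480),interpolation=2)]))
a=np.radians(-15.8); R=np.array([[np.cos(a),np.sin(a)],[-np.sin(a),np.cos(a)]])
for n,k in(("side",c),("top",t)):
    P=cloud(k)*1000; q=P.copy(); q[...,:2]=(P[...,:2]-[569.9,-90.1])@R.T; ok=k["depth"]>0
    for y in range(0,125,10):
        m=ok&(abs(q[...,1]-y)<5)&(q[...,0]>-80)&(q[...,0]<60)
        g=lambda lo,hi:(lambda z:(z.min().round(1),z.max().round(1),len(z)) if len(z) else None)(q[m&(q[...,2]>lo)&(q[...,2]<hi)][:,0])
        print(n,y,"carrier top x",g(42,48),"stop top x",g(27,33))
E
```

```text
F nest x,y,z -3.86 -2.4 7.88 M [-0.255  1.342  0.019] pos nest -38.19 85.33 0.0718 yaw [ 1.7988e+02 -1.3000e-01 -1.0587e+02] t 14.4
side 0 carrier top x (np.float64(-67.3), np.float64(-62.3), 2) stop top x (np.float64(-76.6), np.float64(-68.5), 10)
side 10 carrier top x (np.float64(-69.1), np.float64(-9.9), 24) stop top x (np.float64(-69.1), np.float64(-68.9), 2)
side 20 carrier top x (np.float64(-69.1), np.float64(-53.5), 16) stop top x (np.float64(-69.2), np.float64(14.0), 5)
side 30 carrier top x (np.float64(-69.2), np.float64(12.6), 16) stop top x (np.float64(-68.4), np.float64(13.5), 7)
side 40 carrier top x (np.float64(-68.7), np.float64(13.4), 18) stop top x (np.float64(-69.2), np.float64(14.4), 10)
side 50 carrier top x (np.float64(-69.3), np.float64(37.8), 35) stop top x (np.float64(-69.4), np.float64(38.8), 39)
side 60 carrier top x (np.float64(-69.5), np.float64(-60.2), 11) stop top x (np.float64(-68.4), np.float64(11.8), 15)
side 70 carrier top x (np.float64(-69.4), np.float64(-59.5), 14) stop top x (np.float64(-69.3), np.float64(11.3), 17)
side 80 carrier top x (np.float
[... 954 characters left out ...]
), np.float64(-1.3), 3)
top 40 carrier top x (np.float64(-68.0), np.float64(-57.0), 8) stop top x (np.float64(-68.5), np.float64(-53.3), 3)
top 50 carrier top x (np.float64(-68.7), np.float64(-68.7), 1) stop top x None
top 60 carrier top x (np.float64(-68.0), np.float64(-68.0), 1) stop top x None
top 70 carrier top x (np.float64(-68.4), np.float64(-68.4), 1) stop top x (np.float64(-68.0), np.float64(-68.0), 1)
top 80 carrier top x None stop top x (np.float64(-68.3), np.float64(-67.9), 3)
top 90 carrier top x None stop top x (np.float64(-68.5), np.float64(-68.2), 2)
top 100 carrier top x None stop top x None
top 110 carrier top x None stop top x None
top 120 carrier top x None stop top x None
```

View pics/g5.png

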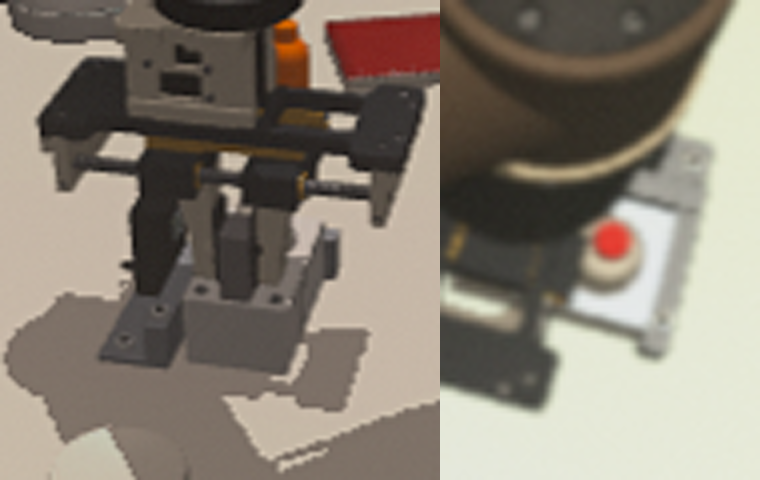

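The views show a real gap of about 9 mm between the carrier and the long stop (side crop, slit at about (185,310)). So the push at time 13.7 s jammed on something else, probably downward load plus friction. I'll unload z, step off the short stop, and test +x gently.

>>> {"name": "step_arm", "arguments": {"increments": [{"tx": 0, "ty": 0, "tz": 1, "ax": 0, "ay": 0, "az": 0, "claw": -1}, {"tx": 0.6, "ty": 2, "tz": 0, "ax": 0, "ay": 0, "az": 0, "claw": -1}, {"tx": 0, "ty": 0, "tz": 0, "ax": 0, "ay": 0, "az": 0, "claw": -1}, {"tx": 0, "ty": 0, "tz": 0, "ax": 0, "ay": 0, "az": 0, "claw": -1}]}}

```text
time_s: 14.9
tcp_pos: [0.5578, 0.0054, 0.0723]
eef_rot: [179.9, -0.0, -105.9]
contact_force: [0.1, -0.2, -3.9]
gripper_width: 0.0179
```

```bash
python3 f.py
```

```text
F nest x,y,z 0.19 -0.15 -3.87 M [0.19  0.029 0.009] pos nest -37.65 88.57 0.0723 yaw [ 1.7994e+02 -3.0000e-02 -1.0586e+02] t 14.9
```

>>> {"name": "step_arm", "arguments": {"increments": [{"tx": 1, "ty": -0.3, "tz": 0, "ax": 0, "ay": 0, "az": 0, "claw": -1}, {"tx": 0, "ty": 0, "tz": 0, "ax": 0, "ay": 0, "az": 0, "claw": -1}, {"tx": 0, "ty": 0, "tz": 0, "ax": 0, "ay": 0, "az": 0, "claw": -1}]}}

```text
time_s: 15.2
tcp_pos: [0.5591, 0.0052, 0.0728]
eef_rot: [180.0, -0.0, -105.9]
contact_force: [0.2, -0.1, -4.6]
gripper_width: 0.018
```

```bash
python3 f.py
```

```text
F nest x,y,z 0.19 -0.02 -4.55 M [ 0.071  0.061 -0.002] pos nest -36.32 88.71 0.0728 yaw [ 179.99   -0.   -105.85] t 15.2
```

It moves freely once unloaded, and about 4.5 N of weight is carried. The jam was downward load plus bench friction. Continuing toward the long stop with a hair of lift.

>>> {"name": "step_arm", "arguments": {"increments": [{"tx": 1.4, "ty": -0.4, "tz": -0.3, "ax": 0, "ay": 0, "az": 0, "claw": -1}, {"tx": 1.4, "ty": -0.4, "tz": 0, "ax": 0, "ay": 0, "az": 0, "claw": -1}, {"tx": 1, "ty": -0.3, "tz": 0, "ax": 0, "ay": 0, "az": 0, "claw": -1}, {"tx": 0, "ty": 0, "tz": 0, "ax": 0, "ay": 0, "az": 0, "claw": -1}, {"tx": 0, "ty": 0, "tz": 0, "ax": 0, "ay": 0, "az": 0, "claw": -1}]}}

```text
time_s: 15.7
tcp_pos: [0.5629, 0.004, 0.0725]
eef_rot: [180.0, 0.0, -105.9]
contact_force: [0.4, 0.3, -4.6]
gripper_width: 0.0176
```

```bash
python3 f.py
```

```text
F nest x,y,z 0.32 0.42 -4.59 M [0.148 0.072 0.02 ] pos nest -32.35 88.69 0.0725 yaw [ 180.      0.   -105.86] t 15.7
```

>>> {"name": "step_arm", "arguments": {"increments": [{"tx": 1, "ty": -0.3, "tz": 0, "ax": 0, "ay": 0, "az": 0, "claw": -1}, {"tx": 0, "ty": 0, "tz": 0, "ax": 0, "ay": 0, "az": 0, "claw": -1}, {"tx": 0, "ty": 0, "tz": 0, "ax": 0, "ay": 0, "az": 0, "claw": -1}]}}

```text
time_s: 16.0
tcp_pos: [0.5639, 0.0038, 0.0725]
eef_rot: [180.0, -0.0, -105.9]
contact_force: [-0.7, 0.4, -4.6]
gripper_width: 0.0176
```

```bash
python3 f.py
```

```text
F nest x,y,z -0.81 0.24 -4.58 M [0.127 0.055 0.024] pos nest -31.31 88.68 0.0725 yaw [ 180.     -0.   -105.85] t 16.0
```

>>> {"name": "step_arm", "arguments": {"increments": [{"tx": 1, "ty": -0.3, "tz": 0, "ax": 0, "ay": 0, "az": 0, "claw": -1}, {"tx": 0, "ty": 0, "tz": 0, "ax": 0, "ay": 0, "az": 0, "claw": -1}, {"tx": 0, "ty": 0, "tz": 0, "ax": 0, "ay": 0, "az": 0, "claw": -1}]}}

```text
time_s: 16.3
tcp_pos: [0.5645, 0.0034, 0.0724]
eef_rot: [180.0, -0.0, -105.9]
contact_force: [-2.1, 0.8, -2.3]
gripper_width: 0.0178
```

```bash
python3 f.py
```

```text
F nest x,y,z -2.27 0.2 -2.31 M [0.592 1.054 0.089] pos nest -30.69 88.53 0.0724 yaw [ 1.7996e+02 -2.0000e-02 -1.0586e+02] t 16.3
```

>>> {"name": "step_arm", "arguments": {"increments": [{"tx": 0.4, "ty": -0.1, "tz": 0, "ax": 0, "ay": 0, "az": 0.3, "claw": -1}, {"tx": 0, "ty": 0, "tz": 0, "ax": 0, "ay": 0, "az": 0, "claw": -1}, {"tx": 0, "ty": 0, "tz": 0, "ax": 0, "ay": 0, "az": 0, "claw": -1}]}}

```text
time_s: 16.6
tcp_pos: [0.5645, 0.0033, 0.0724]
eef_rot: [179.9, -0.0, -105.6]
contact_force: [-4.3, 2.3, -1.6]
gripper_width: 0.0178
```

```bash
python3 f.py
```

```text
F nest x,y,z -4.75 1.06 -1.59 M [ 0.937  1.841 -0.194] pos nest -30.59 88.45 0.0724 yaw [ 1.7992e+02 -2.0000e-02 -1.0557e+02] t 16.6
```

>>> {"name": "step_arm", "arguments": {"increments": [{"tx": 0.2, "ty": 0, "tz": 0, "ax": 0, "ay": 0, "az": 0.3, "claw": -1}, {"tx": 0, "ty": 0, "tz": 0, "ax": 0, "ay": 0, "az": 0, "claw": -1}, {"tx": 0, "ty": 0, "tz": 0, "ax": 0, "ay": 0, "az": 0, "claw": -1}]}}

```text
time_s: 16.9
tcp_pos: [0.5645, 0.0034, 0.0723]
eef_rot: [179.9, -0.0, -105.3]
contact_force: [-4.9, 2.3, -1.3]
gripper_width: 0.0179
```

```bash
python3 f.py
```

```text
F nest x,y,z -5.36 0.92 -1.3 M [ 0.996  2.061 -0.355] pos nest -30.67 88.45 0.0723 yaw [ 1.7989e+02 -3.0000e-02 -1.0530e+02] t 16.9
```

Moments show the side goes flush near yaw -105.55. I'll set that, back off 1 mm, lower to the bench, then close on the short stop.

>>> {"name": "step_arm", "arguments": {"increments": [{"tx": -1.2, "ty": 0.3, "tz": 0, "ax": 0, "ay": 0, "az": -0.25, "claw": -1}, {"tx": 0, "ty": 0, "tz": -0.4, "ax": 0, "ay": 0, "az": 0, "claw": -1}, {"tx": -0.5, "ty": -1.9, "tz": 0, "ax": 0, "ay": 0, "az": 0, "claw": -1}, {"tx": -0.3, "ty": -1, "tz": 0, "ax": 0, "ay": 0, "az": 0, "claw": -1}, {"tx": 0, "ty": 0, "tz": 0, "ax": 0, "ay": 0, "az": 0, "claw": -1}, {"tx": 0, "ty": 0, "tz": 0, "ax": 0, "ay": 0, "az": 0, "claw": -1}]}}

```text
time_s: 17.5
tcp_pos: [0.5635, 0.0007, 0.0721]
eef_rot: [180.0, -0.0, -105.5]
contact_force: [-0.7, 0.9, -4.8]
gripper_width: 0.0181
```

```bash
sed -i 's/-15.8/-15.55/' f.py; python3 f.py
```

```text
F nest x,y,z -0.95 0.62 -4.76 M [ 0.586  0.62  -0.094] pos nest -30.46 85.74 0.0721 yaw [ 180.    -0.  -105.5] t 17.5
```

>>> {"name": "step_arm", "arguments": {"increments": [{"tx": -0.5, "ty": 0.1, "tz": -0.3, "ax": 0, "ay": 0, "az": 0, "claw": -1}, {"tx": 0, "ty": 0, "tz": 0, "ax": 0, "ay": 0, "az": 0, "claw": -1}, {"tx": 0, "ty": 0, "tz": 0, "ax": 0, "ay": 0, "az": 0, "claw": -1}]}}

```text
time_s: 17.8
tcp_pos: [0.5633, 0.0008, 0.072]
eef_rot: [-180.0, 0.0, -105.5]
contact_force: [0.4, 0.7, -4.1]
gripper_width: 0.0179
```

```bash
python3 f.py
```

```text
F nest x,y,z 0.21 0.74 -4.09 M [ 0.147  0.081 -0.023] pos nest -30.7 85.84 0.072 yaw [-179.97    0.   -105.49] t 17.8
```

>>> {"name": "step_arm", "arguments": {"increments": [{"tx": -0.2, "ty": -0.8, "tz": 0, "ax": 0, "ay": 0, "az": 0, "claw": -1}, {"tx": 0, "ty": 0, "tz": 0, "ax": 0, "ay": 0, "az": 0, "claw": -1}, {"tx": 0, "ty": 0, "tz": 0, "ax": 0, "ay": 0, "az": 0, "claw": -1}]}}

```text
time_s: 18.1
tcp_pos: [0.5632, 0.0003, 0.0721]
eef_rot: [-180.0, 0.0, -105.5]
contact_force: [0.5, 1.6, -4.0]
gripper_width: 0.0175
```

```bash
python3 f.py
```

```text
F nest x,y,z 0.03 1.7 -4.0 M [ 0.661 -0.095 -0.024] pos nest -30.64 85.26 0.0721 yaw [-1.7996e+02  3.0000e-02 -1.0549e+02] t 18.1
```

>>> {"name": "step_arm", "arguments": {"increments": [{"tx": 0, "ty": 0, "tz": -0.4, "ax": 0, "ay": 0, "az": 0, "claw": -1}, {"tx": 0, "ty": 0, "tz": 0, "ax": 0, "ay": 0, "az": 0, "claw": -1}, {"tx": 0, "ty": 0, "tz": 0, "ax": 0, "ay": 0, "az": 0, "claw": -1}]}}

```text
time_s: 18.4
tcp_pos: [0.5633, 0.0003, 0.0718]
eef_rot: [-180.0, 0.0, -105.5]
contact_force: [0.3, 2.3, -1.1]
gripper_width: 0.0179
```

```bash
python3 f.py
```

```text
F nest x,y,z -0.28 2.29 -1.08 M [ 0.922  0.021 -0.069] pos nest -30.59 85.28 0.0718 yaw [-1.7995e+02  3.0000e-02 -1.0549e+02] t 18.4
```

>>> {"name": "step_arm", "arguments": {"increments": [{"tx": 0.5, "ty": -0.2, "tz": 0, "ax": 0, "ay": 0, "az": 0, "claw": -1}, {"tx": 0.4, "ty": -0.1, "tz": 0, "ax": 0, "ay": 0, "az": 0, "claw": -1}, {"tx": 0, "ty": 0, "tz": 0, "ax": 0, "ay": 0, "az": 0, "claw": -1}, {"tx": 0, "ty": 0, "tz": 0, "ax": 0, "ay": 0, "az": 0, "claw": -1}]}}

```text
time_s: 18.8
tcp_pos: [0.5635, 0.0001, 0.0718]
eef_rot: [180.0, 0.0, -105.5]
contact_force: [-2.4, 5.1, 2.2]
gripper_width: 0.0178
```

```bash
python3 f.py
```

```text
F nest x,y,z -3.71 4.22 2.21 M [ 1.978  1.166 -0.154] pos nest -30.37 85.22 0.0718 yaw [ 1.7998e+02  2.0000e-02 -1.0551e+02] t 18.8
```

>>> {"name": "step_arm", "arguments": {"increments": [{"tx": 0, "ty": 0, "tz": 0.3, "ax": 0, "ay": 0, "az": 0, "claw": -1}, {"tx": 0.5, "ty": -0.1, "tz": 0.1, "ax": 0, "ay": 0, "az": 0, "claw": -1}, {"tx": 0.5, "ty": -0.1, "tz": 0.1, "ax": 0, "ay": 0, "az": 0, "claw": -1}, {"tx": 0, "ty": 0, "tz": 0, "ax": 0, "ay": 0, "az": 0, "claw": -1}, {"tx": 0, "ty": 0, "tz": 0, "ax": 0, "ay": 0, "az": 0, "claw": -1}]}}

```text
time_s: 19.3
tcp_pos: [0.5636, 0.0, 0.0718]
eef_rot: [179.9, 0.0, -105.5]
contact_force: [-5.6, 8.1, 2.5]
gripper_width: 0.0178
```

```bash
python3 f.py
```

```text
F nest x,y,z -7.55 6.29 2.45 M [ 2.861  2.095 -0.184] pos nest -30.22 85.15 0.0718 yaw [ 179.89    0.   -105.53] t 19.3
```

>>> {"name": "step_arm", "arguments": {"increments": [{"tx": 0.4, "ty": -0.5, "tz": 0.1, "ax": 0, "ay": 0, "az": 0, "claw": -1}, {"tx": 0, "ty": 0, "tz": 0, "ax": 0, "ay": 0, "az": 0, "claw": -1}, {"tx": 0, "ty": 0, "tz": 0, "ax": 0, "ay": 0, "az": 0, "claw": -1}]}}

```text
time_s: 19.6
tcp_pos: [0.5636, -0.0, 0.0718]
eef_rot: [179.9, 0.0, -105.5]
contact_force: [-6.7, 11.1, 3.6]
gripper_width: 0.0181
```

```bash
python3 f.py
```

```text
F nest x,y,z -9.39 8.9 3.58 M [ 4.066  2.772 -0.252] pos nest -30.2 85.1 0.0718 yaw [ 1.7985e+02  2.0000e-02 -1.0553e+02] t 19.6
```

>>> {"name": "step_arm", "arguments": {"increments": [{"tx": 0, "ty": 0, "tz": 0.5, "ax": 0, "ay": 0, "az": 0, "claw": -1}, {"tx": 0, "ty": 0, "tz": 0, "ax": 0, "ay": 0, "az": 0, "claw": -1}, {"tx": 0, "ty": 0, "tz": 0, "ax": 0, "ay": 0, "az": 0, "claw": -1}, {"tx": 0, "ty": 0, "tz": 0, "ax": 0, "ay": 0, "az": 0, "claw": -1}]}}

```text
time_s: 20.0
tcp_pos: [0.5636, -0.0, 0.0719]
eef_rot: [179.8, 0.0, -105.5]
contact_force: [-6.2, 9.9, -0.7]
gripper_width: 0.0179
```

```bash
python3 f.py
python3 - <<'E'
from meas import *
from plant import optics
c=optics.capture("side"); t=optics.capture("top")
cv2.imwrite("pics/g6.png",np.hstack([cv2.resize(c["image"][120:240,240:350],(440,480),interpolation=2),cv2.resize(t["image"][150:240,325:385],(320,480),interpolation=2)]))
a=np.radians(-15.55); R=np.array([[np.cos(a),np.sin(a)],[-np.sin(a),np.cos(a)]])
for n,k in(("side",c),("top",t)):
    P=cloud(k)*1000; q=P.copy(); q[...,:2]=(P[...,:2]-[569.9,-90.1])@R.T; ok=k["depth"]>0
    for y in (0,10,20,80,90,98):
        m=ok&(abs(q[...,1]-y)<4)&(q[...,2]>42)&(q[...,2]<48)&(q[...,0]>-75)&(q[...,0]<10); z=q[m]
        if len(z): print(n,y,z[:,0].min().round(1),z[:,0].max().round(1),np.median(z[:,2]).round(1),len(z))
E
```

```text
F nest x,y,z -8.57 7.85 -0.75 M [ 3.876  2.114 -0.228] pos nest -30.17 85.1 0.0719 yaw [ 1.7985e+02  2.0000e-02 -1.0554e+02] t 20.0
side 0 -44.1 -1.2 44.5 3
side 10 -61.3 -3.7 45.4 20
side 20 -60.9 -45.4 44.9 15
side 80 -61.0 -1.2 45.1 20
side 90 -61.0 -1.6 45.4 35
side 98 -60.7 -1.3 45.1 65
top 0 -56.7 -1.6 45.1 23
top 10 -60.3 -2.4 44.9 58
top 20 -60.6 -1.0 44.8 32
top 80 -60.6 -60.6 45.0 1
top 98 -60.7 -60.7 47.0 1
```

View pics/g6.png

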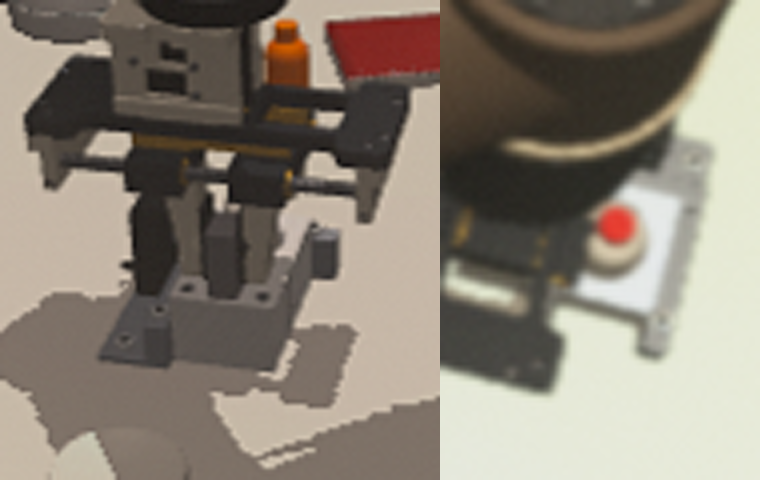

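>>> {"name": "step_arm", "arguments": {"increments": [{"tx": 0, "ty": 0, "tz": -0.2, "ax": 0, "ay": 0, "az": 0, "claw": -1}, {"tx": 0, "ty": 0, "tz": 0, "ax": 0, "ay": 0, "az": 0, "claw": -1}, {"tx": 0, "ty": 0, "tz": 0, "ax": 0, "ay": 0, "az": 0, "claw": -1}, {"tx": 0, "ty": 0, "tz": 0, "ax": 0, "ay": 0, "az": 0, "claw": -1}, {"tx": 0, "ty": 0, "tz": 0, "ax": 0, "ay": 0, "az": 0, "claw": -1}, {"tx": 0, "ty": 0, "tz": 0, "ax": 0, "ay": 0, "az": 0, "claw": -1}]}}

```text
time_s: 20.7
tcp_pos: [0.5636, -0.0001, 0.0719]
eef_rot: [179.9, 0.0, -105.5]
contact_force: [-6.4, 10.6, 2.1]
gripper_width: 0.0177
```

```bash
python3 f.py
```

```text
F nest x,y,z -9.01 8.48 2.08 M [ 3.953  2.375 -0.182] pos nest -30.17 85.08 0.0719 yaw [ 1.7985e+02  2.0000e-02 -1.0553e+02] t 20.7
```

```bash
python3 -c "
from plant import r
print(r.close_job())"
```

```text
the job is handed in; nothing more can be done
None
```

I stood the small white, red-capped bottle in the carrier's bore, let go of it, and moved the carrier into the corner of the nest. I handed the job in while still pressing it there, at about 21 of the 67 s. No verdict was reported.

**Last checks**
- **Bottle:** it stands upright, and its cap top read about 87 mm above the bench, which puts it on the bore floor.
- **Seating:** the depth points show the carrier's long side at a constant offset of about 1 mm along the long stop. That is within the camera's accuracy. The moment about the tool axis also fits flush contact on both stops.
- **Push:** I measured about 9.0 N toward the long stop and 8.5 N toward the short stop. Bench friction of up to about 3 N is included, so I estimate 6 to 9 N on each stop. The tool also presses down by about 2 N, and the carrier reads flat.
- **Other objects:** I saw no contact with the tall bottle, timer, cup or orange bottle, but I did not measure their positions again at the end.

**What went wrong on the way**
- **Jam:** at about 14 s the carrier stuck to the bench with roughly 45 N total wrist force (about 30 N sideways, 32 N vertical). It was held in the fingers by its post. I backed off, lifted it under 1 mm, went on, and set it down again before the final push.
- **Disagreeing measurements:** the two cameras differed by about 2 mm in y, and the nest angle estimates by up to about 1.5°. I settled the final angle by feel.

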